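# Find, gauge and mark the rubbing spot of an ash analyser's sample wheel

## Task

The sample wheel rubs somewhere: first move every crucible off it to stand upright in the blue tray, then turn the wheel by its red knob, feel where it drags on the blue anvil, and leave it standing still with the middle of that rubbing spot against the anvil. Next slide the green-tabbed jaw shut until it presses firmly on the rim, then pull the yellow marker from its holder, touch its tip to the wheel's face at the rim right beside the anvil, and stand it back in the holder. Leave the wheel on its rubbing spot and the jaw shut, all crucibles in the tray, and the bottle, dish and cardboard box where they are.

Things in the scene. Friction and masses are not known exactly. Their poses are not given: they have to be found in the camera images.
- stand: grey gauge stand fixed to the bench, 130 x 370 x 20 mm base; origin under its centre on the bench, directly below the wheel's vertical spindle. Its +y end carries the blue anvil, its -y end the sliding jaw; z up.
- wheel: grey metal wheel, 230 mm across, 14 mm thick, turning about its vertical spindle by over a full turn either way; origin on the spindle, 40 mm above the bench; upper face at 54 mm; its -x axis points to the knob. Drag about 0.12 N m. Somewhere on the rim, at an unknown angle, a high spot 3 mm proud and 0.4 rad wide rubs on the anvil: drag there rises to 0.5-0.8 N m. It stays where left.
- knob_mid (a point): middle of the red turning knob, an upright cylinder 26 mm across, 50 mm tall, 2 mm above the wheel's face, 78 mm from the spindle; the point is 81 mm above the bench. It starts within 0.25 rad of the stand's -x side, and spins freely on its own pin, so it can be held and carried in a circle without turning the hand.
- anvil: blue fixed block, 50 mm wide, top 56 mm above the bench, red dot on top, 142 to 172 mm from the spindle on the stand's +y side (this origin is the stand's origin). Its grey sprung felt nose, 20 mm across, ends 0.5 mm short of the round rim; only the high spot pushes it back, with 4 N at first touch, 9 N at its middle.
- mark_spot (a point): where the mark goes: a point fixed to the stand, on the wheel's upper face 12 mm inside the rim, right beside the anvil (103 mm from the spindle towards the stand's +y), 54 mm above the bench.
- jaw: steel caliper jaw sliding along the stand's y axis towards the wheel (+y), 50 x 26 x 24 mm; origin under it, 34 mm above the bench, 158 mm from the spindle when fully open (starts 0 to 8 mm in). It touches the rim at 138 mm from the spindle; then its spring nose gives up to 8 mm at 1.2 N per mm; travel ends at 126 mm. 5 N of sliding friction holds it where it is left.
- jaw_tab (a point): centre of the green upright thumb tab on the jaw: 12 mm thick along the stand's x, 22 mm along its y, 45 mm tall (58 to 103 mm above the bench); the point is 80 mm above the bench, directly over the jaw's origin. It moves with the jaw.
- tray: blue open tray fixed to the bench, 170 x 170 mm outside, 22 mm high, walls and floor 5 mm thick; origin under its centre.
- cup1_mid (a point): lidded white ceramic crucible, an upright cylinder 42 mm across and 52 mm tall (a small lid button, 8 mm, on top); the point is at its centre, 26 mm above its foot, z along its axis. At the start it stands on the grey metal wheel. May be absent.
- cup2_mid (a point): lidded white ceramic crucible, an upright cylinder 42 mm across and 52 mm tall (a small lid button, 8 mm, on top); the point is at its centre, 26 mm above its foot, z along its axis. At the start it stands on the grey metal wheel. May be absent.
- cup3_mid (a point): lidded white ceramic crucible, an upright cylinder 42 mm across and 52 mm tall (a small lid button, 8 mm, on top); the point is at its centre, 26 mm above its foot, z along its axis. At the start it stands on the grey metal wheel. May be absent.
- cup4_mid (a point): lidded white ceramic crucible, an upright cylinder 42 mm across and 52 mm tall (a small lid button, 8 mm, on top); the point is at its centre, 26 mm above its foot, z along its axis. At the start it stands on the grey metal wheel. May be absent.
- holder_mouth (a point): centre of the mouth of the grey square marker holder fixed to the bench, 80 mm above the bench; bore 24 x 24 mm, 74 mm deep (floor 6 mm above the bench), walls 6 mm thick, on a 90 mm square dark foot 5 mm high; the axes are parallel to the bore's sides.
- marker_mid (a point): centre of the yellow paint marker, 140 mm long, 16 mm across, red at both ends, 40 g; it starts standing tip down in the holder, so its upper 66 mm show. The point is 70 mm above the tip; z points from tip to tail.
- marker_tip (a point): the tip of the marker (10 mm across for its lowest 12 mm, red), the lower end as it stands in the holder.
- bottle: bystander: white reagent bottle with red cap, 60 mm across, 150 mm tall; leave alone. Origin under its centre.
- dish: bystander: white ceramic dish, 80 mm across, 25 mm tall; leave alone. Origin under its centre.
- caddy: bystander: small cardboard box 70 x 100 x 40 mm; leave alone. Origin under its centre.
Things that resemble listed ones, but are neither listed nor needed, are in the scene too. What is shaped like the part that bears cup1_mid but pink is not meant.

How it is judged (in metres and radians):
On the way, in this order (a step that is already met when the one before it is completed fails the run):
1. every crucible stands upright in the tray (x of cup1_mid in the frame of tray between -0.075 and 0.075 m and y of cup1_mid in the frame of tray between -0.075 and 0.075 m and z of each of cup1_mid, cup2_mid, cup3_mid, cup4_mid in the frame of tray below 0.042 m and angle between each of cup1_mid, cup2_mid, cup3_mid, cup4_mid's own z axis and vertical below 0.2 rad and x of cup2_mid in the frame of tray between -0.075 and 0.075 m and y of cup2_mid in the frame of tray between -0.075 and 0.075 m and x of cup3_mid in the frame of tray between -0.075 and 0.075 m and y of cup3_mid in the frame of tray between -0.075 and 0.075 m and x of cup4_mid in the frame of tray between -0.075 and 0.075 m and y of cup4_mid in the frame of tray between -0.075 and 0.075 m), for 0.3 s.
2. the wheel stands still with its rubbing spot pressed on the anvil (over 4.5 N) (contact force between wheel and anvil above 4.5 N and angular speed of wheel below 0.05 rad/s), for 0.5 s.
3. the jaw presses on the wheel's rim with over 1.5 N while the rubbing spot stays on the anvil (contact force between jaw and wheel above 1.5 N and contact force between wheel and anvil above 4.5 N), for 0.2 s.
4. the marker's tip touches the wheel within 20 mm of the marking place (contact force between marker and wheel above 0.2 N and distance between marker_tip and mark_spot below 0.02 m and contact force between wheel and anvil above 4.5 N), for 0.1 s.
At the end, for the whole second after the job is handed in: All crucibles present stand upright (within 0.2 rad) inside the tray; the wheel stands still with its rubbing spot pressed on the anvil (over 4.5 N, that is within about 0.17 rad of the spot's middle); the jaw presses on the rim (over 1 N); the marker stands in its holder, tip down; all at rest (all of step 1 and all of step 2 and contact force between jaw and wheel above 1 N and horizontal distance between marker_tip and holder_mouth below 0.02 m and height (world z) of marker_tip below 0.025 m and angle between marker_mid's own z axis and vertical below 0.25 rad and linear speed of each of cup1, cup2, cup3, cup4, marker below 0.03 m/s); the robot touches nothing.
It fails at once if the bottle is shifted by more than 40 mm (distance of bottle from where it was at the start of the episode above 0.04 m).
It fails at once if the dish is shifted by more than 40 mm (distance of dish from where it was at the start of the episode above 0.04 m).
It fails at once if the cardboard box is shifted by more than 40 mm (distance of caddy from where it was at the start of the episode above 0.04 m).
Of cup1, cup2, cup3, cup4 only 2 to 4 are there at a start; the rules pass over those that are not, and their reading is None.
At some moment in a run one of cup1, cup2, cup3, cup4 may be knocked a few centimetres aside while the robot is not near it.
It also fails if it takes over 200 s, if anything falls off the work surface, if the arm or the gripper's body presses on something with over 40 N, if the wrist force passes 120 N, or if a joint passes its speed limit or range.

## Robot

A 6-joint arm with a two-finger parallel gripper is mounted at the origin on the work surface. World frame = base frame: x ahead of the robot, y to its left, z up, the work surface at z = 0. Lengths are in mm, angles in rad, forces in N, time in s.
With the tool pointing down it reaches from about 275 to 750 mm from the base axis. Payload 10.2 kg.
Tool frame: the origin (TCP) lies at the very end of the fingers, on their centre line; the grasp point (between the pads) lies 19 mm behind it; z points along the fingers, y is the line along which they close (so a half turn about z gives the same grasp; the last joint's range is limited). The gripper opens to 88 mm and grips with 3 to 60 N. Pads are 18 mm wide; open, the fingers measure 123 mm over their backs; the gripper's body (75 mm by 187 mm) begins 45 mm behind the grasp point.
Start: joints at [-0.223, 0.313, 1.498, -0, 1.331, -0.223], TCP at [525.006, -0.014, 238.72] pointing down, gripper open.
Joint ranges: [-2.94, 2.94], [-0.97, 2.17], [0.19, 2.56], [-1.23, 4.37], [0.02, 3.11], [-2.88, 2.88]. Speed limits (rad/s): [2.39, 2.39, 3.01, 3.14, 3.14, 3.14].

## Interface

Orientations are given as a unit quaternion [w, x, y, z].
In Python, from cell import robot, vision, sign_off gives the robot as it stands. Calls block until the motion is done:
- robot.movep(position, orientation): joint-space move of the TCP to a pose.
- robot.move_l(position, ori=None, vel=150, force_limit=None): straight line of the TCP; ori=None keeps the orientation; vel is the mean speed in mm/s. With force_limit (N) it stops when the force on the tool has changed by that much, and returns True; else False.
- robot.move_joints(angles): joint-space move.
- robot.let_go() and robot.grab(effort=None): open the fingers fully, or close them until they stop; effort is the grip in N (None keeps the last).
- robot.dwell(seconds).
- robot.ik(position, orientation): joint angles nearest the present ones, or None.
- vision.snapshot(name): name is "scene" or "side" or "wrist"; returns the picture (420x560x3 uint8, red, green, blue); there is no depth.
- vision.camera_params(name): a dict with "intrinsics" (3x3 intrinsics, pixels), "k1" (the pictures are not rectified: a ray, as slopes to the right and down, at radius r is drawn at 1 + k1 r^2 times it, then the intrinsics apply), "rvec" (rotation vector, rad) and "tvec" (3), from world to camera coordinates, as OpenCV has them. Camera axes: x right, y down, z forward; pixel columns grow to the right and rows downward; lengths in mm; the calibration is good to about 2 mm. A picture is of the moment at which its call begins: read the wrist's pose just before it. camera_params takes no time and is no camera call; for the wrist camera it gives the pose at the moment of the call.
A pose or a line that the arm cannot do raises robot.IKError and nothing moves.
- sign_off(): hands the job in; it is judged then, once.
Readings, each from a call of its own:
- robot.read_t(): time.
- robot.read_qpos(): joint angles.
- robot.read_qvel(): joint speeds.
- robot.read_effort(): joint torques, N m.
- robot.read_tool_pos(): TCP position.
- robot.read_orientation(): TCP orientation.
- robot.read_ft_force(): force on the tool from outside, world axes, zero at the start.
- robot.read_torque(): the same for the moment, N m.
- robot.read_width(): opening from 0.0 (shut) to 1.0 (fully open).
- robot.read_grip_force(): force on a finger pad.
Only numpy, scipy, OpenCV 4.12 (cv2) and the standard library are available. Lean on these libraries where they do the work, as an engineer would, in place of code of your own. Each camera call takes 0.05 s, during which the arm holds its last target. There are 200 camera calls.

## Working session

There is one attempt and no reset: what is moved stays moved. The work goes in short steps, each a Python script; the robot and the scene stay as the last script left them, time stands still between calls to the robot, and variables do not carry over. Pictures are saved under pics/ and viewed, at most 14 in all, crops included, and the job is handed in when it is done.

```bash
ls; mkdir -p pics; cat > h.py <<'E'
import numpy as np, cv2
from cell import robot, vision, sign_off
def snap(n):
    p=vision.camera_params(n); return vision.snapshot(n),p
def save(im,name): cv2.imwrite('pics/'+name+'.png',cv2.cvtColor(im,cv2.COLOR_RGB2BGR))
def ray(p,uv):
    K=np.array(p['intrinsics'],float);k1=p['k1'];D=np.array([k1,0,0,0],float)
    xy=cv2.undistortPoints(np.array([[uv]],float),K,D)[0,0]
    R=cv2.Rodrigues(np.array(p['rvec'],float))[0];t=np.array(p['tvec'],float).ravel()
    return -R.T@t, R.T@np.array([xy[0],xy[1],1.])
def onplane(p,uv,z):
    c,d=ray(p,uv); return c+d*(z-c[2])/d[2]
def tri(obs):
    A=np.zeros((3,3));b=np.zeros(3)
    for p,uv in obs:
        c,d=ray(p,uv);d=d/np.linalg.norm(d);M=np.eye(3)-np.outer(d,d);A+=M;b+=M@c
    return np.linalg.solve(A,b)
def proj(p,X):
    return cv2.projectPoints(np.array([X],float),np.array(p['rvec'],float),np.array(p['tvec'],float),np.array(p['intrinsics'],float),np.array([p['k1'],0,0,0],float))[0].ravel()
def down(a): # tool z down, tool y axis at world angle a (mod pi)
    # R = Rz(g) * Rx(pi): y-> (sin g,-cos g)
    g=a+np.pi/2
    return [0,0,0,0] if 0 else [0.0,np.cos(g/2),np.sin(g/2),0.0]
E
python3 - <<'E'
from h import *
for n in ('scene','side','wrist'):
    im,p=snap(n); save(im,n+'0'); c,d=ray(p,(280,210)); print(n,c.round(),d.round(2),p['k1'],p['intrinsics'][0][0])
print(robot.read_orientation(),robot.read_t())
E
```

```text
pics
scene [1173. -361.  709.] [-0.64  0.38 -0.67] -0.06346208410549461 385.1997976859845
side [ 431. -706.  643.] [ 0.15  0.77 -0.62] -0.09782215441334555 415.6299961150239
wrist [525.  76. 384.] [-0.01 -0.3  -0.95] -0.04893561578002584 370.5156002760141
[-3.74093826e-04  7.07119095e-01  7.07094325e-01 -2.47496504e-04] 0.15
```

View pics/scene0.png

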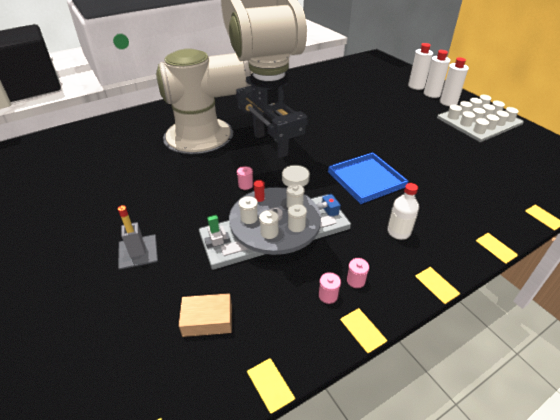

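View pics/side0.png

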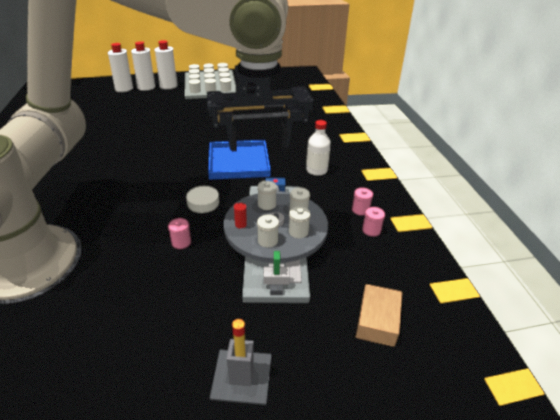

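View pics/wrist0.png

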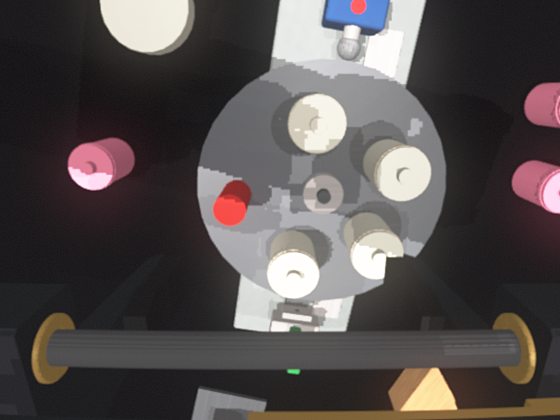

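The wrist view shows four white crucibles on the wheel at (317,123), (400,170), (375,245) and (293,268). The red knob is at (232,203), the anvil dot at (358,6), the spindle at (323,193) and the jaw at (295,315). Three pink decoys stand on the bench, at scene (245,178), (329,288) and (358,272). Some white cups in a rack at the far right also aren't meant. The tray is at scene (368,176), the marker at scene (125,225), the bottle at (403,212), the dish at (295,176) and the box at (206,314).

```bash
python3 - <<'E'
from h import *
S,ps=snap('scene');D,pd=snap('side');W,pw=snap('wrist')
P=lambda p,uv,z:onplane(p,uv,z).round(1)
print('spindle',P(pw,(323,193),58)); print('dot',P(pw,(358,6),56))
for u in [(317,123),(405,174),(378,255),(294,275)]: print('cup',P(pw,u,114))
print('knob',P(pw,(230,212),106))
print('tray side/scene',P(pd,(239,158),15),P(ps,(368,175),15))
for c in [(332,180),(370,155),(406,182),(368,200)]: print(' traycorner',P(ps,c,22))
print('marker top',tri([(ps,(123,210)),(pd,(239,324))]))
print('bottle',tri([(ps,(411,189)),(pd,(321,125))]),'dish',P(ps,(295,176),25),'box',P(ps,(206,305),40),P(pd,(381,308),40))
print('tab',tri([(ps,(213,219)),(pd,(277,256))]))
for q in [(500,-150,330),(560,-150,330),(560,-330,330),(480,-300,330)]: print(q,robot.ik(q,down(np.pi/2)) is not None,robot.ik(q,down(0)) is not None)
print(down(0),robot.read_orientation())
E
```

```text
spindle [560.9 -12.   58. ]
dot [585.  143.6  56. ]
cup [548.9  55.  114. ]
cup [615.7  17.8 114. ]
cup [600.4 -48.2 114. ]
cup [533.3 -65.8 114. ]
knob [482.5 -14.6 106. ]
tray side/scene [512.4 334.8  15. ] [510.8 342.   15. ]
 traycorner [482.1 227.5  22. ]
 traycorner [438.7 410.8  22. ]
 traycorner [601.  409.1  22. ]
 traycorner [606. 259.  22.]
marker top [ 450.66863071 -337.36647663  142.01635429]
bottle [728.1653146  263.37298126 143.11982171] dish [413.5 142.7  25. ] box [ 705.9 -259.7   40. ] [ 713.5 -266.2   40. ]
tab [ 536.91782223 -162.82893397   98.72668868]
(500, -150, 330) True True
(560, -150, 330) True True
(560, -330, 330) True True
(480, -300, 330) True True
[0.0, np.float64(0.7071067811865476), np.float64(0.7071067811865475), 0.0] [-1.79367762e-04  7.07101850e-01  7.07111681e-01 -1.12994611e-04]
```

```bash
cat >> h.py <<'E'
def mask(im,lo,hi):
    return cv2.inRange(cv2.cvtColor(im,cv2.COLOR_RGB2HSV),np.array(lo),np.array(hi))
def blobs(m,amin=60):
    cs=cv2.findContours(m,cv2.RETR_EXTERNAL,cv2.CHAIN_APPROX_NONE)[0]
    return sorted([c for c in cs if cv2.contourArea(c)>amin],key=cv2.contourArea,reverse=True)
def cen(c):
    M=cv2.moments(c); return M['m10']/M['m00'],M['m01']/M['m00']
E
python3 - <<'E'
from h import *
import pickle
out={}
for n,q in dict(A=(520,40,330),B=(600,40,330),C=(480,380,330),D=(540,360,330)).items():
    robot.movep(q,down(0)); robot.dwell(0.3)
    im,p=snap('wrist'); save(im,'w'+n); out[n]=(im,p)
pickle.dump(out,open('v1.pkl','wb'))
a=np.hstack([out['A'][0],out['B'][0]]);b=np.hstack([out['C'][0],out['D'][0]])
m=np.vstack([a,b]); save(cv2.resize(m,(800,600)),'mosaic')
for n in 'CD':
    im,p=out[n]; c=blobs(mask(im,(100,150,60),(130,255,255)))[0]
    print(n,cv2.contourArea(c),cv2.minAreaRect(c),onplane(p,cen(c),22))
    bx=cv2.boxPoints(cv2.minAreaRect(c)); print([onplane(p,x,22)[:2].round(1) for x in bx])
E
```

```text
C 19118.0 ((307.3141174316406, 177.70289611816406), (154.6288299560547, 146.3585968017578), 3.5035319328308105) [509.23140027 349.30200334  22.        ]
[array([403.5, 260.5]), array([422.8, 447.3]), array([606.5, 436.5]), array([609.9, 246.3])]
D 22080.5 ((258.2115173339844, 163.94229125976562), (179.2501220703125, 161.01132202148438), 11.309932708740234) [510.54468011 352.05915777  22.        ]
[array([370.5, 270.4]), array([426.5, 465.1]), array([632.7, 425.4]), array([602.7, 220.1])]
```

View pics/mosaic.png

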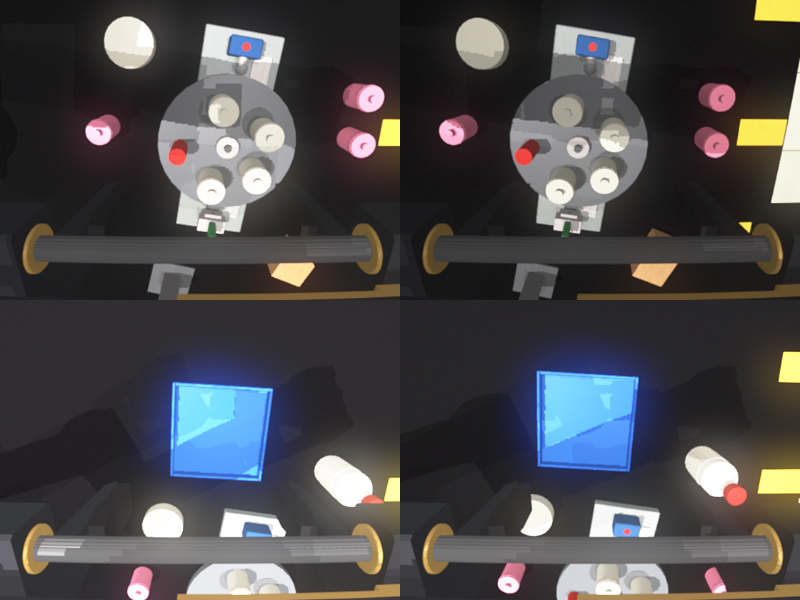

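View pics/wA.png

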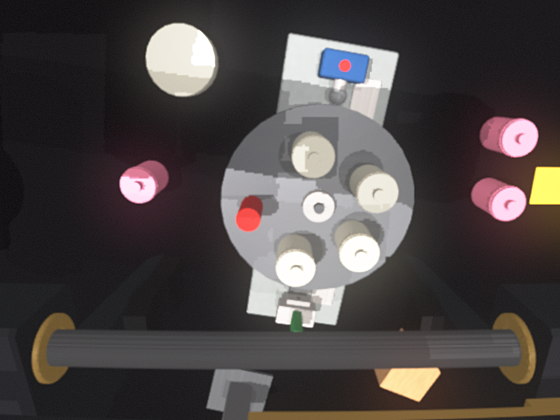

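View pics/wB.png

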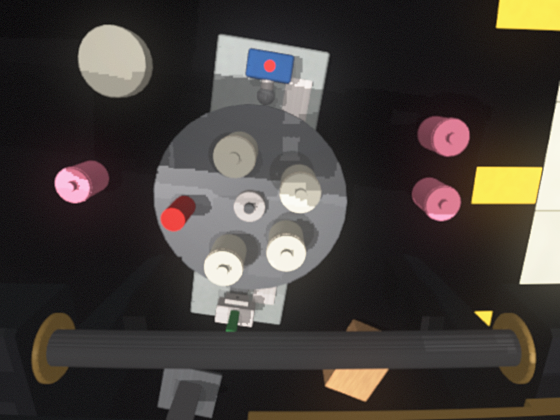

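Views A and B (wrist) show the lid buttons at A (313,156), (378,193), (361,254), (296,270) and B (237,157), (302,192), (287,252), (224,269). The white ones on the wheel are the ones meant; the pink ones on the bench are decoys. The tray is clear of the bottle.

```bash
python3 - <<'E'
from h import *
import pickle
o=pickle.load(open('v1.pkl','rb'));A,B,C,D=[o[k][1] for k in 'ABCD']
for n,a,b in [('c1',(313,156),(237,157)),('c2',(378,193),(302,192)),('c3',(361,254),(287,252)),('c4',(296,270),(224,269)),('spindle',(319,208),(249,208)),('knobtop',(248,222),(174,219)),('dot',(345,66),(270,66)),('tab',(297,313),(233,313))]:
    print(n,tri([(A,a),(B,b)]).round(1))
r=[]
for k in 'CD':
    im,p=o[k]; c=blobs(mask(im,(100,150,60),(130,255,255)))[0]
    ap=cv2.approxPolyDP(cv2.convexHull(c),8,True)[:,0]; r.append((p,ap)); print(k,ap.tolist(),[onplane(p,x.astype(float),22)[:2].round().tolist() for x in ap])
E
```

```text
c1 [550.6  51.   87.4]
c2 [619.3  14.6  98.2]
c3 [603.5 -50.8 107.4]
c4 [533.3 -72.5 103.6]
spindle [560.1 -11.2  70.5]
knobtop [481.6 -15.6 100.9]
dot [585.4 143.3  55.2]
tab [ 536.3 -148.2   73.4]
C [[382, 124], [385, 174], [364, 253], [238, 245], [231, 159], [241, 115], [301, 104]] [[599.0, 419.0], [608.0, 358.0], [588.0, 250.0], [420.0, 262.0], [416.0, 377.0], [430.0, 430.0], [501.0, 442.0]]
D [[192, 98], [247, 81], [335, 109], [353, 146], [320, 240], [192, 232], [166, 177]] [[431.0, 431.0], [497.0, 450.0], [601.0, 418.0], [625.0, 374.0], [588.0, 250.0], [419.0, 261.0], [392.0, 335.0]]
```

```bash
python3 - <<'E'
from h import *
import pickle
o=pickle.load(open('v1.pkl','rb'));A,B=[o[k][1] for k in 'AB']
ps=vision.camera_params('scene')
# wrist0 camera = TCP (525,0,238.7) down(0): rebuild from A by shifting the camera centre
W=dict(A); R=cv2.Rodrigues(np.array(A['rvec'],float))[0]; ca=-R.T@np.array(A['tvec'],float).ravel()
c0=ca+np.array([525-520,0-40,238.7-330]); W['tvec']=-R@c0; print(c0)
S=cv2.imread('pics/scene0.png')[:,:,::-1]; save(cv2.resize(S[160:270,190:360],None,fx=4.5,fy=4.5,interpolation=cv2.INTER_CUBIC),'scrop')
for n,a,b,w in [('c1',(313,156),(237,157),(316,124)),('c2',(378,193),(302,192),(404,174)),('c3',(361,254),(287,252),(379,257)),('c4',(296,270),(224,269),(294,276)),('spin',(319,208),(249,208),(323,194)),('knobtop',(248,222),(174,219),(230,212))]:
    X=tri([(A,a),(B,b),(W,w)]); print(n,X.round(1),onplane(A,a,112)[:2].round(1),onplane(B,b,112)[:2].round(1),proj(ps,X).round(1))
E
```

```text
[525.10129565  75.46463555 383.85204426]
c1 [550.5  51.4  88. ] [548.7  55.6] [553.7  54.7] [294.3 195.3]
c2 [619.3  14.7  99.2] [615.7  17.8] [618.6  18.8] [296.9 212.8]
c3 [603.5 -52.3 105.7] [602.5 -49.8] [603.5 -47.7] [268.7 216.8]
c4 [533.4 -72.3 103.7] [533.  -68.6] [534.9 -67.9] [247.  203.3]
spin [559.9 -11.   69.5] [556.    1.9] [564.1   1.8] [274.8 211.4]
knobtop [481.6 -16.  100.7] [482.6 -13.3] [485.3 -10.2] [257.5 185.3]
```

View pics/scrop.png

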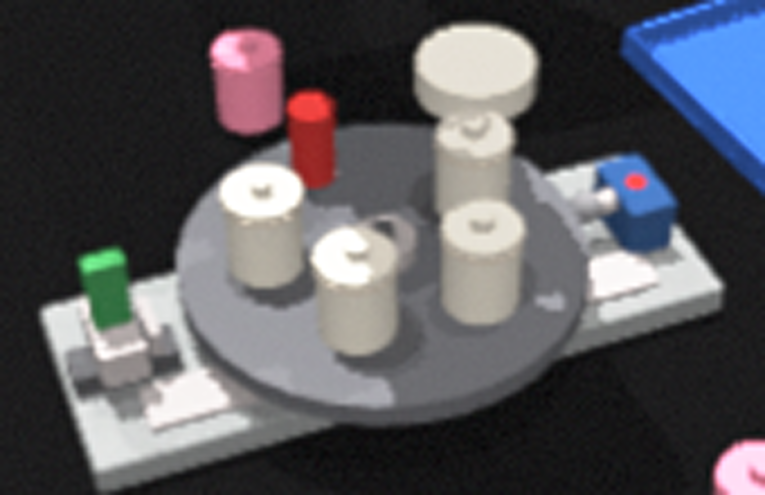

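Enlarged crop: four white crucibles on the wheel (lid buttons at crop (475,125), (484,223), (358,247), (262,190)), with the pink one off the wheel at top left. These four are the ones meant. The knob top is at (312,100), the green tab top at (103,260) and the dot at (636,181).

```bash
python3 - <<'E'
from h import *
import pickle
o=pickle.load(open('v1.pkl','rb'));A,B=[o[k][1] for k in 'AB']
ps=vision.camera_params('scene')
for n,a,b,s in [('c1',(313,156),(237,157),(475,125)),('c2',(378,193),(302,192),(484,223)),('c3',(361,254),(287,252),(358,247)),('c4',(296,270),(224,269),(262,190)),('knobtop',(248,222),(174,219),(312,101)),('dot',(345,66),(270,66),(636,181)),('tab',(297,313),(233,313),(103,262))]:
    s=np.array(s)/4.5+(190,160)
    print(n,tri([(A,a),(B,b),(ps,s)]).round(1))
for k in 'AB': print(onplane(o[k][1],[(319,208),(249,208)][k=='B'],64))
Q=down(0)
print(robot.read_t(),robot.read_width())
E
```

```text
c1 [550.9  54.7 110.2]
c2 [617.9  17.  107. ]
c3 [603.1 -49.6 110.1]
c4 [533.9 -70.3 107. ]
knobtop [483.6 -12.3 109.7]
dot [585.6 143.6  56.8]
tab [ 532.  -149.7   81.2]
[560.78318313 -13.1164645   64.        ]
[559.52330694 -13.26139857  64.        ]
4.3083 1.000274650898613
```

```bash
cat >> h.py <<'E'
SP=np.array([560.2,-13.2]); TR=np.array([509.,340.]); TY=-0.066; SY=-0.162
CUPS=[(550.9,54.7),(617.9,17.0),(603.1,-49.6),(533.9,-70.3)]
def best(pos,a):
    q0=robot.read_qpos(); c=[]
    for k in (0,np.pi,-np.pi):
        q=robot.ik(pos,down(a+k))
        if q is not None and abs(q[5])<2.75: c.append((abs(np.array(q)-q0).max(),a+k))
    return min(c)[1]
def tray(i):
    d=np.array([(1,1),(-1,1),(1,-1),(-1,-1)][i])*36.
    c,s=np.cos(TY),np.sin(TY)
    return TR+np.array([c*d[0]-s*d[1],s*d[0]+c*d[1]])
def pick(xy,a,z=78,eff=12):
    a=best((*xy,180),a); robot.movep((*xy,180),down(a))
    if robot.move_l((*xy,z),vel=120,force_limit=8): print('CONTACT',robot.read_tool_pos())
    robot.grab(eff); w=robot.read_width()*88
    robot.move_l((*xy,200),vel=200); return w
def place(xy,a,z=29.5):
    a=best((*xy,170),a); robot.movep((*xy,200),down(a)); robot.move_l((*xy,z+15),vel=200)
    hit=robot.move_l((*xy,z-4),vel=40,force_limit=4); zt=robot.read_tool_pos()[2]
    robot.let_go(); robot.move_l((*xy,190),vel=250); return hit,zt
def view(name=None,q=(520,40,330)):
    robot.movep(q,down(0)); robot.dwell(0.2); im,p=snap('wrist')
    if name: save(im,name)
    return im,p
E
python3 - <<'E'
from h import *
i=0; xy=np.array(CUPS[i]); a=np.arctan2(*(xy-SP)[::-1])
print(pick(xy,a)); print(tray(0),place(tray(0),TY+np.pi/4))
im,p=view('after1'); robot_t=robot.read_t()
ref=cv2.imread('pics/wA.png')[:,:,::-1]
for u in [(378,193),(361,254),(296,270)]:
    x,y=u; print(np.abs(im[y-20:y+20,x-20:x+20].astype(int)-ref[y-20:y+20,x-20:x+20]).mean())
S,ps=snap('scene'); save(np.hstack([cv2.resize(im,(400,300)),cv2.resize(S[130:280,180:430],(400,240)).repeat(1,0) if 0 else cv2.resize(S[120:300,190:430],(400,300))]),'chk1'); print(robot_t)
E
```

```text
41.44737995116569
[547.29589586 373.54734506] (True, np.float64(27.8835522944789))
5.370416666666666
5.454583333333333
62.41916666666667
14.1333
```

View pics/chk1.png

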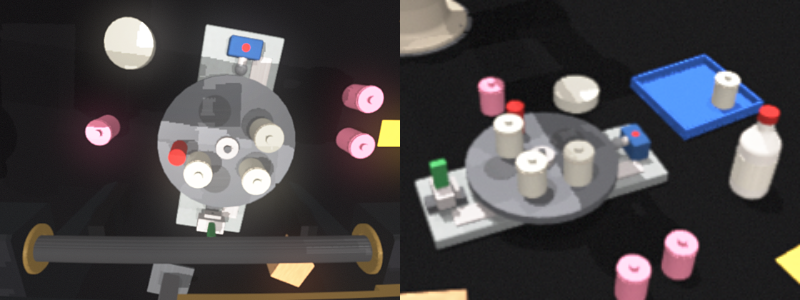

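The crucible landed well in the tray. Crucible 4 has been knocked towards the knob, to wrist (276,242) in full-size pixels. I'll move 2 and 3, then re-measure it.

```bash
python3 - <<'E'
from h import *
for i in (1,2):
    xy=np.array(CUPS[i]); a=np.arctan2(*(xy-SP)[::-1])
    sgn=[1,-1,-1,1][i]
    print(pick(xy,a)); print(tray(i),place(tray(i),TY+sgn*np.pi/4))
im,p=view('after3'); im2,p2=view(None,(560,-20,330)); S,ps=snap('scene')
import pickle; pickle.dump((im,p,im2,p2,S,ps),open('v2.pkl','wb'))
f=cv2.resize
save(np.hstack([f(im[130:330,200:420],(400,364)),f(im2[130:330,170:390],(400,364))]),'c4')
save(f(S[150:270,190:430],(800,400),interpolation=cv2.INTER_CUBIC),'c4s'); print(robot.read_t())
save(np.vstack([cv2.imread('pics/c4.png')[:,:,::-1],f(S[160:260,210:420],(800,236*0+220))]),'c4all')
E
```

```text
41.342778221781394
[475.45265494 378.29589586] (True, np.float64(27.855674723126608))
41.86022202948428
[542.54734506 301.70410414] (True, np.float64(27.865895740116347))
32.8833
```

View pics/c4all.png

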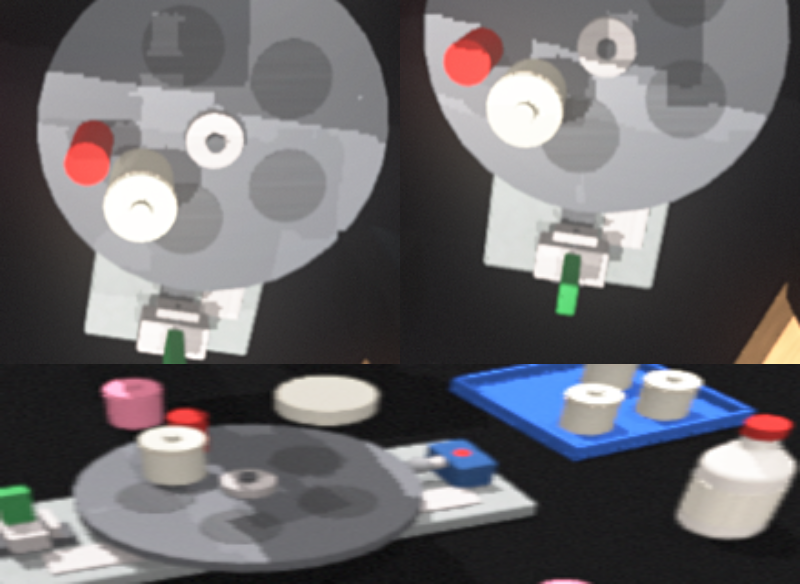

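The upper views show the knocked crucible's lid at left (141,207) and right (527,109), with the knob beside it at left (87,162). Three crucibles now stand upright in the tray. The jaw tab top is at right (568,296).

```bash
python3 - <<'E'
from h import *
import pickle
im,p,im2,p2,S,ps=pickle.load(open('v2.pkl','rb'))
c=tri([(p,(277.5,243.8)),(p2,(239.9,190)),(ps,(255.1,193.6))]); print('c4',c)
k=tri([(p,(247.9,219.1)),(p2,(206.9,164.1)),(ps,(259.3,182.2))]); print('knob',k)
print('tab',tri([(p2,(262.4,292.8)),(ps,(213.7,217.3))]),'hub',tri([(p,(318.8,207.6)),(p2,(283.3,155.9))]))
if 100<c[2]<120:
    xy=c[:2]; v=xy-k[:2]; print(np.hypot(*v)); a=np.arctan2(*v[::-1])+np.pi/2
    print(pick(xy,a)); print(place(tray(3),TY+np.pi/4),robot.read_t())
    im,p=view('afterall',(520,300,330)); S,ps=snap('scene')
    save(np.hstack([cv2.resize(im,(400,300)),cv2.resize(S[120:300,190:430],(400,300))]),'chk4')
E
```

```text
c4 [514.14868232 -39.88173182 106.17865748]
knob [482.87919762 -11.3119725  109.37379277]
tab [ 536.30586594 -161.00136973  102.82334595] hub [559.96769343  -9.68256627  72.70275542]
42.35577671040723
41.34883160911708
(True, np.float64(27.844405169968294)) 40.55
```

View pics/chk4.png

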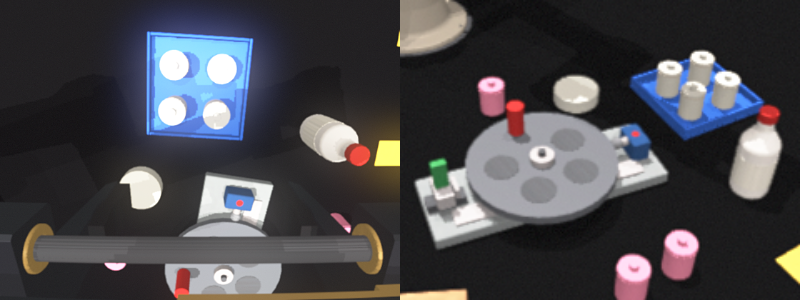

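```bash
cat >> h.py <<'E'
Rk=78.
def kpos(th,c): return np.array([c[0]+Rk*np.cos(th),c[1]+Rk*np.sin(th),72.])
def ft(th):
    F=robot.read_ft_force(); F=F-F0
    return F@[-np.sin(th),np.cos(th),0],F@[np.cos(th),np.sin(th),0]
F0=np.zeros(3)
E
python3 - <<'E'
from h import *
import h
xy=(483.2,-12.5); a=best((*xy,180),np.pi/2); robot.movep((*xy,180),down(a))
print(robot.move_l((*xy,72),vel=120,force_limit=8)); h.F0=robot.read_ft_force(); print(h.F0)
robot.grab(10); print(robot.read_width()*88, robot.read_ft_force()-h.F0,robot.read_tool_pos())
np.save('F0.npy',h.F0)
th=np.arctan2(xy[1]-SP[1],xy[0]-SP[0])
p0=np.array(robot.read_tool_pos()[:2]); c=p0-Rk*np.array([np.cos(th),np.sin(th)]); print('c',c,th)
t=robot.read_t()
for i in range(8):
    th-=0.06; robot.move_l(kpos(th,c),vel=40); f=ft(th); robot.dwell(.1); print(round(th,2),np.round(f,1),np.round(ft(th),1))
print(robot.read_t()-t,th)
E
```

```text
False
[-0.87879268 -0.40073263  0.89374348]
25.509310364875738 [ 1.17286906  0.50275112 -0.72586703] [483.19475278 -12.46770553  71.9911935 ]
c [561.19152984 -13.17676714] 3.1325019949247332
3.07 [-2.5  1.3] [-2.  -0.1]
3.01 [-1.8  2.5] [-1.9  3. ]
2.95 [-2.2  4.3] [-2.1  4.1]
2.89 [-2.   5.6] [-2.   5.1]
2.83 [-1.6  5.8] [-2.5  5.7]
2.77 [-2.9  8.1] [-2.5  6.6]
2.71 [-3.1  8. ] [-1.3  7.8]
2.65 [-1.   8.9] [-2.7  9. ]
2.933399999999999 2.652501994924733
```

```bash
python3 - <<'E'
from h import *
import h
h.F0=np.load('F0.npy'); c=np.array([561.19,-13.18]); th=2.6525
u=np.array([np.cos(th),np.sin(th)])
for d in (0,1,2): robot.move_l(kpos(th,c+d*u),vel=20); robot.dwell(.1); print(d,np.round(ft(th),1))
for i in range(4):
    th+=0.05; robot.move_l(kpos(th,c+1.5*u),vel=40); f=ft(th); robot.dwell(.1); print(round(th,2),np.round(f,1),np.round(ft(th),1))
E
```

```text
0 [-1.9  8.1]
1 [-2.4  5. ]
2 [-0.3 -2.1]
2.7 [ 1.2 -2.2] [-0.2 -1.5]
2.75 [ 0.3 -4. ] [ 0.2 -2.9]
2.8 [-0.4 -5.1] [ 0.3 -5.1]
2.85 [ 0.5 -7. ] [ 0.5 -6.6]
```

```bash
cat >> h.py <<'E'
def scan(th,c,step,n,log=None):
    L=[]
    for i in range(n):
        th+=step; robot.move_l(kpos(th,c),vel=45)
        a=ft(th); u=np.array([np.cos(th),np.sin(th)]); c=c+np.clip(0.12*a[1],-.8,.8)*u
        L.append((round(th,2),round(a[0],1),round(a[1],1)))
    return th,c,L
E
python3 - <<'E'
from h import *
import h,pickle
h.F0=np.load('F0.npy'); c=np.array([561.19,-13.18])+1.0*np.array([np.cos(2.65),np.sin(2.65)]); th=2.8525
t=robot.read_t()
th,c,L=scan(th,c,-0.07,30)
for l in L: print(*l)
print(th,c,robot.read_t()-t,robot.read_t(),robot.read_width()*88); pickle.dump((th,c),open('st.pkl','wb'))
E
```

```text
2.78 -1.7 -3.3
2.71 -2.1 2.1
2.64 -1.0 5.2
2.57 -2.6 2.4
2.5 -2.6 3.9
2.43 -2.0 1.1
2.36 -3.8 0.4
2.29 -1.6 1.3
2.22 -2.3 1.7
2.15 -2.5 1.3
2.08 -2.0 1.5
2.01 -2.8 1.6
1.94 -2.4 2.1
1.87 -2.6 1.5
1.8 -2.6 1.6
1.73 -2.5 3.1
1.66 -2.8 1.3
1.59 -2.7 -0.0
1.52 -2.1 1.1
1.45 -2.7 1.9
1.38 -2.0 2.2
1.31 -2.3 1.7
1.24 -2.2 2.5
1.17 -1.9 0.8
1.1 -2.6 1.8
1.03 -2.1 1.2
0.96 -2.3 2.1
0.89 -1.5 0.7
0.82 -1.4 2.7
0.75 -1.5 1.8
0.7525000000000008 [559.43059194  -7.89467609] 8.241599999999998 58.4833 25.316872880448017
```

```bash
python3 - <<'E'
from h import *
import h,pickle
h.F0=np.load('F0.npy'); th,c=pickle.load(open('st.pkl','rb')); hits=0
while th>-3.3:
    th,c,L=scan(th,c,-0.07,1); print(*L[0],*c.round(1)); 
    if abs(L[0][1])>4.5: hits+=1
    if hits>=2 and abs(L[0][1])<3.2: break
pickle.dump((th,c),open('st.pkl','wb')); print(robot.read_t(),robot.read_width()*88)
E
```

```text
0.68 -2.2 0.9 559.5 -7.8
0.61 -2.2 1.1 559.6 -7.8
0.54 -1.5 1.2 559.7 -7.7
0.47 -1.9 1.8 559.9 -7.6
0.4 -1.3 2.2 560.2 -7.5
0.33 -1.3 1.9 560.4 -7.4
0.26 -1.6 1.7 560.6 -7.3
0.19 -1.8 1.0 560.7 -7.3
0.12 -1.9 1.4 560.9 -7.3
0.05 -0.7 2.6 561.2 -7.3
-0.02 -1.7 1.0 561.3 -7.3
-0.09 -0.2 2.0 561.6 -7.3
-0.16 0.4 1.4 561.7 -7.3
-0.23 1.3 1.0 561.8 -7.4
-0.3 0.4 1.2 562.0 -7.4
-0.37 -2.6 1.9 562.2 -7.5
-0.44 -3.3 2.1 562.4 -7.6
-0.51 -1.1 2.8 562.7 -7.8
-0.58 -0.8 0.5 562.8 -7.8
-0.65 -0.6 1.2 562.9 -7.9
-0.72 -0.4 1.0 563.0 -8.0
-0.79 -0.3 1.5 563.1 -8.1
-0.86 -1.2 2.7 563.3 -8.3
-0.93 -0.9 2.7 563.5 -8.6
-1.0 0.1 0.9 563.6 -8.7
-1.07 0.0 1.4 563.7 -8.8
-1.14 0.2 1.0 563.7 -8.9
-1.21 -0.9 1.1 563.8 -9.1
-1.28 -0.2 2.1 563.8 -9.3
-1.35 0.0 1.9 563.9 -9.5
-1.42 -0.1 1.7 563.9 -9.7
-1.49 -0.2 3.0 563.9 -10.1
-1.56 -1.2 0.7 563.9 -10.2
-1.63 -1.0 1.0 563.9 -10.3
-1.7 -0.5 1.9 563.9 -10.5
-1.77 -0.7 1.7 563.9 -10.7
-1.84 -0.3 1.4 563.8 -10.9
-1.91 -1.5 2.2 563.7 -11.1
-1.98 -0.8 1.2 563.7 -11.3
-2.05 -0.5 0.7 563.6 -11.3
-2.12 -1.9 2.7 563.5 -11.6
-2.19 -0.6 1.4 563.4 -11.7
-2.26 -1.2 0.5 563.3 -11.8
-2.33 -1.8 2.1 563.2 -12.0
-2.4 -0.4 2.6 562.9 -12.2
-2.47 -0.9 1.7 562.8 -12.3
-2.54 -2.0 0.8 562.7 -12.4
-2.61 -1.1 1.5 562.5 -12.5
-2.68 -1.5 1.7 562.4 -12.5
-2.75 -1.9 1.8 562.2 -12.6
-2.82 -2.1 1.2 562.0 -12.7
-2.89 -1.6 2.2 561.8 -12.7
-2.96 -1.2 0.9 561.7 -12.8
-3.03 -1.5 2.1 561.4 -12.8
-3.1 -1.4 1.4 561.2 -12.8
-3.17 -2.0 1.3 561.1 -12.8
-3.24 -2.4 1.8 560.9 -12.8
-3.31 -2.1 2.5 560.6 -12.7
74.4333 25.473962377187107
```

```bash
cat >> h.py <<'E'
CC=np.array([561.5,-10.5])
def ang():
    d=np.array(robot.read_tool_pos()[:2])-CC; return np.arctan2(d[1],d[0])
def go(th,c,end,step,lim=None):
    """carry the knob to angle end; with lim stop at the force rise"""
    n=max(1,int(np.ceil(abs(end-th)/step))); L=[]
    for t in np.linspace(th,end,n+1)[1:]:
        hit=robot.move_l(kpos(t,c),vel=45,force_limit=lim); a=ft(t)
        L.append((round(t,2),bool(hit),round(a[0],1),round(a[1],1),round(ang(),3)))
        c=c+np.clip(0.1*(a[1]-1.2),-.6,.6)*np.array([np.cos(t),np.sin(t)])
        th=t
    return th,c,L
E
python3 - <<'E'
from h import *
import h,pickle
h.F0=np.load('F0.npy'); th,c=pickle.load(open('st.pkl','rb'))
th,c,L=go(th,c,-1.0,0.14); print(L[-3:],c)
th,c,L=go(th,c,0.45,0.06,5)
for l in L: print(*l)
print('back')
th,c,L=go(th,c,-0.85,0.06,5)
for l in L: print(*l)
pickle.dump((th,c),open('st.pkl','wb')); print(c,robot.read_t(),robot.read_width()*88)
E
```

```text
[(np.float64(-1.27), False, np.float64(3.1), np.float64(-3.4), np.float64(-1.231)), (np.float64(-1.14), False, np.float64(2.0), np.float64(-4.3), np.float64(-1.094)), (np.float64(-1.0), False, np.float64(2.6), np.float64(-3.1), np.float64(-0.957))] [563.36948971  -8.07214341]
-0.94 False 2.8 -0.6 -0.9
-0.88 False 2.4 0.2 -0.841
-0.83 False 2.7 0.9 -0.782
-0.77 False 1.9 1.4 -0.723
-0.71 False 2.7 1.1 -0.664
-0.65 False 2.4 -1.7 -0.605
-0.59 False 2.7 -2.0 -0.547
-0.54 False 1.9 -1.4 -0.489
-0.48 False 1.7 -0.5 -0.431
-0.42 False 0.8 -1.0 -0.375
-0.36 False 1.1 0.2 -0.316
-0.3 False 2.4 0.5 -0.255
-0.25 False 1.8 -0.4 -0.197
-0.19 False 2.8 -1.2 -0.137
-0.13 False 3.4 -0.4 -0.077
-0.07 False 1.1 -1.9 -0.024
-0.01 False 1.6 -0.4 0.037
0.04 False 1.7 0.2 0.096
0.1 False 2.1 0.2 0.154
0.16 False 1.7 -0.6 0.212
0.22 False 2.1 -2.2 0.27
0.28 False 1.9 0.6 0.329
0.33 False 0.9 -0.7 0.387
0.39 False 1.9 -0.5 0.445
0.45 False 2.1 -0.3 0.503
back
0.39 False -1.2 1.8 0.43
0.33 False -1.1 3.7 0.369
0.27 False -1.0 4.7 0.311
0.21 False -1.9 5.8 0.253
0.15 False -1.3 2.7 0.194
0.1 False -1.2 2.1 0.134
0.04 False -0.9 2.3 0.075
-0.02 False -1.2 2.3 0.016
-0.08 False 1.2 2.8 -0.041
-0.14 False 0.1 4.0 -0.1
-0.2 False -0.2 2.5 -0.159
-0.26 False -1.1 3.0 -0.222
-0.32 False -1.3 2.5 -0.282
-0.38 False -3.6 2.6 -0.344
-0.44 False -3.6 3.2 -0.402
-0.5 False 0.2 4.7 -0.457
-0.55 False -0.0 3.5 -0.517
-0.61 False -0.8 2.2 -0.578
-0.67 False -0.5 2.3 -0.637
-0.73 False -0.5 1.9 -0.697
-0.79 False -0.2 2.8 -0.757
-0.85 False -1.1 3.8 -0.816
[563.40547003  -8.06605248] 92.7 25.71914149512817
```

The profile is the same both ways: the drag changes at angle -0.04 and -0.43, which gives a width of 0.39 rad against 0.4 expected. The middle is therefore at about -0.235. I'll park there and release.

```bash
python3 - <<'E'
from h import *
import h,pickle
h.F0=np.load('F0.npy'); th,c=pickle.load(open('st.pkl','rb'))
th,c,L=go(th,c,-0.28,0.1); print(L[-1]); e=-0.235-ang()
th,c,L=go(th,c,th+e,0.1); print(L[-1]); robot.dwell(.3); print(ang())
robot.let_go(); robot.dwell(.7); p=robot.read_tool_pos(); robot.move_l((p[0],p[1],200),vel=150)
im,pw=view(None,(560,30,300)); S,ps=snap('scene'); D,pd=snap('side'); robot.movep((450,-230,330),down(0)); robot.dwell(.2); M,pm=snap('wrist')
robot.movep((500,-230,330),down(0)); robot.dwell(.2); M2,pm2=snap('wrist')
pickle.dump((im,pw,S,ps,D,pd,M,pm,M2,pm2),open('v3.pkl','wb')); f=cv2.resize
for k in (im,): 
    b=blobs(mask(k,(0,170,80),(6,255,255)),30); print([(cen(x),cv2.contourArea(x)) for x in b])
Z=np.vstack([np.hstack([f(im,(400,300)),f(S[180:280,90:250],(400,300))]),np.hstack([f(M,(400,300)),f(M2,(400,300))])]); save(Z,'mk'); print(robot.read_t())
E
```

```text
(np.float64(-0.28), False, np.float64(0.1), np.float64(-0.9), np.float64(-0.237))
(np.float64(-0.28), False, np.float64(-0.4), np.float64(-1.4), np.float64(-0.236))
-0.23649002619014312
[((359.30846846846845, 234.63927927927926), 462.5)]
101.475
```

View pics/mk.png

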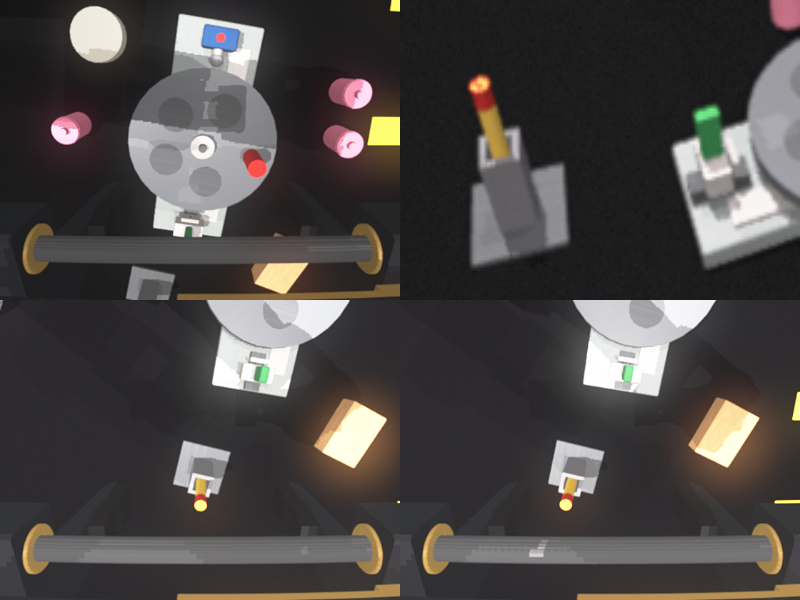

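Top left: the knob now sits at (256,162) and the wheel is undisturbed. The marker tail is at scene crop (480,84), M (201,505) and M2 (566,505). The tab is green, at crop (709,115). Next, the jaw.

```bash
python3 - <<'E'
from h import *
import h,pickle
im,pw,S,ps,D,pd,M,pm,M2,pm2=pickle.load(open('v3.pkl','rb'))
print('tail',tri([(pm,(281.4,287)),(pm2,(232.4,287)),(ps,(122,208))]),tri([(ps,(122,208)),(pd,(239,324))]))
for n,k,p in (('M',M,pm),('M2',M2,pm2),('side',D,pd),('sc',S,ps)):
    y=blobs(mask(k,(18,120,110),(32,255,255)),10); print(n,[(np.round(cen(c)),cv2.contourArea(c)) for c in y[:4]])
for n,p,pts in (('M',pm,[(181,440),(231,453),(223,494),(174,486)]),('M2',pm2,[(155,440),(204,452),(199,493),(148,487)])):
    print('foot',n,[onplane(p,(x*1.4,(y-300)*1.4),5)[:2].round() for x,y in pts])
yd=np.array([-np.sin(SY),np.cos(SY)]); xy=np.array([536.3,-161.])
a=best((*xy,180),SY); robot.movep((*xy,180),down(a)); print('hit',robot.move_l((*xy,72),vel=100,force_limit=6)); f0=robot.read_ft_force()
robot.grab(15); print('w',robot.read_width()*88)
for s in range(2,21,2):
    robot.move_l((*(xy+yd*s),72),vel=25); F=robot.read_ft_force()-f0; print(s,round(F[:2]@yd,1),round(F[0]*yd[1]-F[1]*yd[0],1))
print(robot.read_width()*88,robot.read_t())
E
```

```text
tail [ 448.56620638 -339.48271883  146.18893824] [ 449.94934131 -338.96150127  146.4324376 ]
M [(array([419., 413.]), 2795.5), (array([ 48., 348.]), 1309.5), (array([519., 348.]), 1295.5), (array([281., 261.]), 249.5)]
M2 [(array([419., 413.]), 2798.5), (array([ 48., 348.]), 1309.0), (array([519., 348.]), 1293.0), (array([239., 260.]), 255.0)]
side [(array([155.,  32.]), 10102.0), (array([375.,  44.]), 5443.5), (array([513., 386.]), 1360.0), (array([454., 290.]), 806.5)]
sc [(array([513.,  55.]), 10850.5), (array([270., 385.]), 1369.5), (array([363., 330.]), 997.5), (array([437., 285.]), 735.5)]
foot M [array([ 411., -284.]), array([ 504., -309.]), array([ 491., -395.]), array([ 395., -377.])]
foot M2 [array([ 412., -285.]), array([ 502., -308.]), array([ 493., -394.]), array([ 393., -381.])]
hit False
w 11.971119325782928
2 -2.3 -5.6
4 -2.8 -6.0
6 -3.0 -6.6
8 -3.0 -6.4
10 -2.7 -5.8
12 -1.9 -5.8
14 -2.4 -5.6
16 -2.6 -6.1
18 -4.2 -6.6
20 -4.6 -6.1
11.831442596418382 107.0583
```

```bash
python3 - <<'E'
from h import *
import pickle
yd=np.array([-np.sin(SY),np.cos(SY)]); xy=np.array([536.3,-161.])
f0=robot.read_ft_force()
for s in (21,22,23):
    robot.move_l((*(xy+yd*s),72),vel=20); print(s,round((robot.read_ft_force()-f0)[:2]@yd,1))
robot.dwell(.2); robot.let_go(); p=robot.read_tool_pos(); robot.move_l((p[0],p[1],200),vel=150)
out=[]
for q in ((520,-100,300),(560,-100,300)):
    im,pw=view(None,q); out.append((im,pw))
S,ps=snap('scene'); f=cv2.resize
save(np.vstack([np.hstack([f(o[0][150:300,180:380],(400,300)) for o in out]),np.hstack([f(S[170:270,190:350],(400,300)),f(out[0][0],(400,300))])]),'jaw')
pickle.dump((out,S,ps),open('v4.pkl','wb')); print(robot.read_t())
E
```

```text
21 -2.6
22 -3.7
23 -4.0
111.5417
```

View pics/jaw.png

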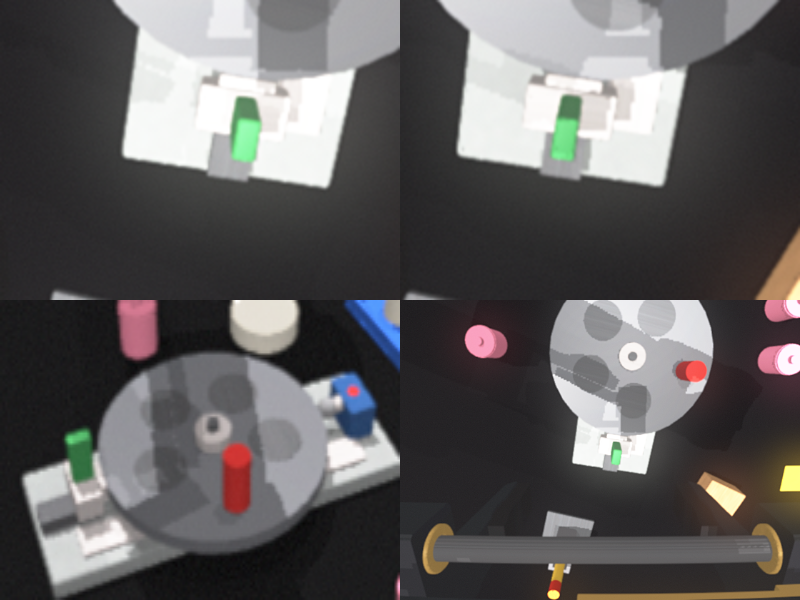

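Jaw shut against the rim (scene crop tab at (79,455)), wheel unchanged (knob (690,371)). Now the marker.

```bash
cat > mk.py <<'E'
from h import *
import pickle
out,S,ps=pickle.load(open('v4.pkl','rb'))
t=tri([(out[0][1],(302.5,225)),(out[1][1],(262,224)),(ps,(221.8,215.5))]); print('tab',t,np.hypot(*(t[:2]-[560.7,-11.5])))
H=np.array([449.6,-340.]); a=best((*H,200),-0.19); robot.movep((*H,210),down(a))
print('hit',robot.move_l((*H,101),vel=100,force_limit=6)); f0=robot.read_ft_force(); robot.grab(25)
print('w',robot.read_width()*88,np.round(robot.read_ft_force()-f0,1))
robot.move_l((*H,235),vel=150); print('w',robot.read_width()*88)
m=np.array([577.,90.3]); robot.movep((*m,235),down(a)); robot.dwell(.2)
D,pd=snap('side'); S,ps=snap('scene'); f=cv2.resize
save(np.hstack([f(D[100:280,180:380],(400,360)),f(S[100:260,200:380],(400,360))]),'tip')
pickle.dump((D,pd,S,ps,a),open('v5.pkl','wb')); print(robot.read_t(),a)
E
python3 mk.py
```

```text
tab [ 539.26761269 -145.71357931  104.6770311 ] 135.91406143800282
hit False
w 15.050049716050312 [ 0.3  0.5 -0.5]
w 15.198866862782424
117.95 -0.19
```

View pics/tip.png

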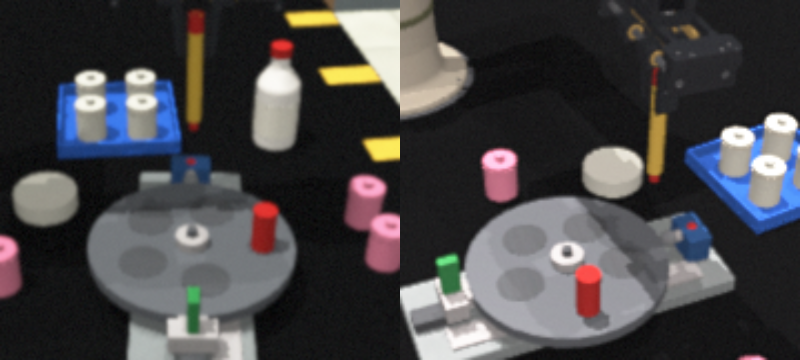

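The marker hangs with its tip at side crop (194,128) and scene crop (654,181). All four crucibles are upright in the tray.

```bash
python3 - <<'E'
from h import *
import pickle
D,pd,S,ps,a=pickle.load(open('v5.pkl','rb'))
T=tri([(pd,(277,164)),(ps,(314.3,180.4))]); print('tip',T)
H=np.array([449.6,-340.]); m=np.array([577.,90.3])
e=T[:2]-m
if np.abs(e).max()<12 and abs(T[2]-140)<8:
    m2=m-e*(np.hypot(*e)>6)
    robot.move_l((*m2,160),vel=150)
    hit=robot.move_l((*m2,141),vel=15,force_limit=2); print(hit,robot.read_tool_pos().round(1),robot.read_ft_force())
    robot.dwell(.4)
    robot.move_l((*m2,235),vel=120)
    robot.movep((*H,235),down(a)); robot.move_l((*H,175),vel=150)
    print('ins',robot.move_l((*H,103),vel=50,force_limit=6),robot.read_tool_pos().round(1))
print(robot.read_t())
E
```

```text
tip [579.46502661  89.18116718 139.75093703]
True [577.   90.3 148.9] [-0.40090843  0.86382184  3.55891981]
ins False [ 449.7 -340.1  103.3]
124.45
```

```bash
python3 - <<'E'
from h import *
robot.let_go(); robot.move_l((449.6,-340,230),vel=100)
im,p=view(None,(480,-60,330)); im2,p2=view(None,(400,250,350)); D,pd=snap('side'); S,ps=snap('scene'); f=cv2.resize
save(np.vstack([np.hstack([f(D[100:420,150:400],(400,300)),f(S[120:300,90:430],(400,300))]),np.hstack([f(im,(400,300)),f(im2,(400,300))])]),'final'); print(robot.read_t())
E
```

```text
129.975
```

View pics/final.png

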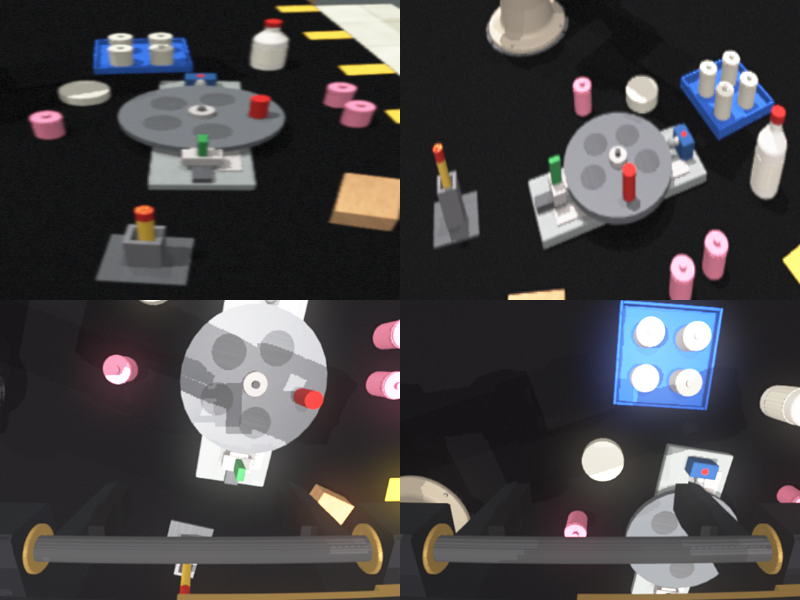

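The final views show the marker back in its holder (side (146,225)), the four crucibles upright in the tray, the jaw shut and the knob unmoved. The bystanders are in place.

```bash
python3 -c "
from h import *
print(sign_off())"
```

```text
the job is handed in; nothing more can be done
None
```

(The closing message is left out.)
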